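# Feel for the hidden release in the cassette dock's rim

## Task

The white cassette dock's drawer is released by a black key sunk in a notch somewhere along the black raised rim on its top. With the gripper's fingers closed, set the fingertips gently on top of the orange block that begins the rim, feel along the top of the black rim until they find the notch, and press the key in it all the way down, so that the drawer comes out by itself. Grasp and lift nothing, keep off the drawer, leave the other things on the bench where they are, and finish clear of the dock.

Things in the scene. Friction and masses are not known exactly. Their poses are not given: they have to be found in the camera images.
- dock: White cassette dock fixed to the bench, x -60 to +70, y -155 to +155 mm, flat deck at z = 45 mm. Origin at its underside; z up; the drawer front faces its own -x (to the robot). On the deck a straight ridge runs along its y at x = +30 mm, 16 to 18 mm thick, top at z = 75 mm. From -y to +y: orange start block (y -152 to -97 mm), black rim (-97 to +93), grey end block (+93 to +152).
- start_block: The orange start block on the dock, 18 x 55 mm, 30 mm above the deck. Its origin coincides with the dock's origin; point start_top gives its place. Behind the whole ridge stands a black guard plate, 4 mm thick, its top at z = 73 mm and its inner face at dock x = 65 mm (27 mm behind the rim's back); in front of the ridge the deck is clear.
- rim: The fixed black rim beside the start block (dock y -97 to -37 mm, always whole), with its far end and the grey end block; origin as the dock's. Between them the rim goes on, up to 0.3 mm lower, broken by one notch, 46 mm long in y and open through in x; the notch's centre lies somewhere from y = -14 to +56 mm, different each time and not given.
- start_top (a point): Centre of the flat top of the orange start block, at dock (30, -124.5, 75) mm; axes as the dock's, so the rim runs from here along +y. Right of the dock (world x 0.25 to 0.55, y -0.05 to -0.30 m) stands a tall fixed instrument with a screen; cross it with the fingertips above 0.4 m.
- rim_far_end (a point): Where the black rim ends at the grey end block, on the top, at dock (30, 93, 75) mm.
- release_key (a joint): Black key, 45 mm long (y), as thick as the rim, filling the notch; top 8 mm below the rim top at rest (value 0), 16 mm below when home on a hard stop (0.008 m), still 14 mm above the deck. Slides straight down against about 4 N of friction, no spring; stays where it is pushed.
- drawer (a joint): The cassette drawer in the dock's front: 0 closed to 0.032 m out (towards the dock's -x). A linkage moves it 4 mm for each mm of key travel. It is below 37 mm height and is not to be touched.
- bottle_amber: Bystander: brown bottle with black cap, 58 x 58 x 115 mm, loose; origin at the centre of its underside.
- timer: Bystander: small white bench timer, 47 x 68 x 66 mm, loose; origin at the centre of its underside.
- marker_black: Bystander: white pen with black cap, 12 x 134 x 12 mm, loose, lying at the front of the bench; origin at the centre of its underside.
- tip_box: Bystander: blue box of white pipette tips, 86 x 122 x 55 mm, loose; origin at the centre of its underside.

How it is judged:
On the way, in this order (a step that is already met when the one before it is completed fails the run):
1. the fingertips touch the orange start block, and not yet the black rim (contact force between the fingers and start_block above 0.3 N and contact force between the fingers and rim below 0.1 N), for 0.05 s.
2. the fingertips have come off the block and touch the black rim beside it, the key still up (contact force between the fingers and rim above 0.2 N and contact force between the fingers and start_block below 0.1 N and value of joint release_key below 0.002 m), for 0.05 s.
3. the key is pressed down in the notch by the fingers (value of joint release_key above 0.0065 m and contact force between the fingers and anything else above 0.3 N), for 0.05 s.
At the end, for the whole second after the job is handed in: The release key stays pressed at least 6.5 of its 8 mm and the drawer stands out at least 24 of its 32 mm, at rest (value of joint release_key above 0.0065 m and value of joint drawer above 0.024 m and velocity of joint drawer below 0.01 m/s); the robot touches nothing.
It fails at once if the robot touches the drawer (contact force between any of the fingers, the arm and drawer above 0.5 N).
It fails at once if the dock is struck or leaned on with more than 45 N (contact force between the fingers and dock above 45 N).
It fails at once if a bystander is moved or lifted by more than 15 mm (distance of any of bottle_amber, timer, marker_black, tip_box from where it was at the start of the episode above 0.015 m).
It also fails if it takes over 61 s, if anything falls off the work surface, if the arm or the gripper's body presses on something with over 40 N, if the wrist force passes 120 N, or if a joint passes its speed limit or range.

## Robot

A 6-joint arm with a two-finger parallel gripper is mounted at the origin on a cart in front of the work surface, level with it; the furniture and walls round the work are solid. World frame = base frame: x ahead of the robot, y to its left, z up, the work surface at z = 0. Lengths are in m, angles in rad, forces in N, time in s.
With the tool pointing down it reaches from about 0.375 to 0.925 m from the base axis. Payload 5.7 kg.
Tool frame: the origin (TCP) lies midway between the tips of the shut fingers; the grasp point (between the pads) lies 19 mm behind it; z points along the fingers, x is the direction in which the jaws open and shut, and the axes are right-handed (so a half turn about z gives the same grasp; the last joint's range is limited). The gripper opens to 88 mm and grips with 3 to 60 N. Pads are 20 mm wide; open, the fingers measure 115 mm over their backs; the gripper's body (75 mm by 178 mm) begins 61 mm behind the grasp point.
Start: joints at [-1.369, 0.359, 1.51, -0, 1.272, -0.115], TCP at [0.187, -0.57, 0.192] pointing down, gripper open.
Joint ranges: [-2.97, 2.97], [-1.01, 2.36], [0.21, 2.38], [-0.96, 4.11], [0.2, 2.71], [-2.98, 2.98]. Speed limits (rad/s): [2.39, 2.39, 3.14, 3.14, 3.14, 3.14].

## Interface

Orientations are given as a unit quaternion [x, y, z, w].
In Python, from bench import move_ptp, servo_line, goto_joints, move_gripper, sleep, inverse_kinematics, capture, PlanningError, close_job, spot_in, silhouettes, current_clock, current_joint_pos, current_qvel, current_joint_torque, current_position, current_orientation, current_force, current_torque, current_finger_gap gives the robot as it stands. Calls block until the motion is done:
- move_ptp(position, orientation): joint-space move of the TCP to a pose.
- servo_line(position, orientation=None, rate=0.15, contact_N=None): straight line of the TCP; orientation=None keeps the orientation; rate is the mean speed in m/s. With contact_N (N) it stops when the force on the tool has changed by that much, and returns True; else False.
- goto_joints(angles): joint-space move.
- move_gripper(opening): finger opening in m; the grip force is fixed at half the most; returns when the fingers have stopped.
- sleep(seconds).
- inverse_kinematics(position, orientation): joint angles nearest the present ones, or None.
- capture(name): name is "scene" or "top"; returns a dict with "image" (384x512x3 uint8, blue, green, red), "range_z" (384x512 float32, m along the optical axis (not along the pixel's ray), 0 where there is no reading), "intrinsics" (3x3 intrinsics, pixels), "R" (3x3) and "t" (3): a world point X has camera coordinates R X + t. Camera axes: x right, y down, z forward; pixel columns grow to the right and rows downward; lengths in m; the calibration is good to about 2 mm. A picture is of the moment at which its call begins.
A pose or a line that the arm cannot do raises PlanningError and nothing moves.
- close_job(): hands the job in, once; it reports no verdict.
Trained networks look in the newest picture that a camera, given by its name, has taken for a name from the list of things; names that differ only in an ending like _2 or _b are one class to them, and where a whole thing is asked for, a point or a joint stands for the part that bears it (a point fixed in the world has none). Each returns a list of dicts, best first, with "conf" (0 to 1); they miss things now and then, are a little off and sometimes report something else, mostly with a low value. They report only what shows in the picture. A call takes as long as a camera call.
- spot_in(camera, query): "xy" ([column, row] in pixels, amid what is visible of it).
- silhouettes(camera, query): "region" (384x512 bool, what is visible of it) and "xy" ([column, row] in pixels, amid what is visible of it).
Readings, each from a call of its own:
- current_clock(): time.
- current_joint_pos(): joint angles.
- current_qvel(): joint speeds.
- current_joint_torque(): joint torques, N m.
- current_position(): TCP position.
- current_orientation(): TCP orientation.
- current_force(): force on the tool from outside, world axes, zero at the start.
- current_torque(): the same for the moment, N m.
- current_finger_gap(): finger opening in m.
Only numpy, scipy, OpenCV 4.12 (cv2) and the standard library are available. Lean on these libraries where they do the work, as an engineer would, in place of code of your own. Each camera call takes 0.05 s, during which the arm holds its last target.

## Working session

There is one attempt and no reset: what is moved stays moved. The work goes in short steps, each a Python script; the robot and the scene stay as the last script left them, time stands still between calls to the robot, and variables do not carry over. Pictures are saved under pics/ and viewed, and the job is handed in when it is done.

```bash
ls; mkdir -p pics; python3 - <<'E'
from bench import *
import cv2,numpy as np
print(current_clock(),current_position(),current_orientation(),current_force())
for n in("scene","top"):
    c=capture(n); cv2.imwrite(f"pics/{n}0.png",c["image"]); np.savez(f"{n}0.npz",**c)
    for q in("dock","start_block","start_top","rim","rim_far_end","release_key","drawer"):
        try: print(n,q,[(np.round(d["xy"],1),round(d["conf"],2)) for d in spot_in(n,q)][:3])
        except Exception as e: print(q,e)
print(current_clock())
E
```

```text
pics
0.0 [ 0.18676249 -0.56943323  0.19084041] [ 8.09780912e-01 -5.86731691e-01 -6.59118756e-04 -6.02673747e-04] [ 0.70175552  0.50516487 -0.26453604]
scene dock [(array([270.8, 199.5]), 0.75), (array([180.4, 243.5]), 0.25)]
scene start_block [(array([308.3, 165.1]), 0.71), (array([181.4, 246.1]), 0.64)]
scene start_top [(array([270.8, 200. ]), 0.62)]
scene rim [(array([240.1, 193.1]), 0.87)]
scene rim_far_end [(array([272.7, 199.3]), 0.64), (array([251.9, 151.4]), 0.53)]
scene release_key [(array([264.2, 182.2]), 0.39)]
scene drawer [(array([286.6, 209.6]), 0.6), (array([239.1, 192.1]), 0.32)]
top dock [(array([292.3, 202.5]), 0.88), (array([176.1, 237.9]), 0.39)]
top start_block [(array([333.7, 182.9]), 0.61)]
top start_top [(array([292.2, 202.7]), 0.8)]
top rim [(array([252.2, 192.2]), 0.88)]
top rim_far_end [(array([291.2, 202.4]), 0.79), (array([290. , 191.2]), 0.59)]
top release_key []
top drawer [(array([291. , 228.6]), 0.56)]
0.8
```

View pics/scene0.png

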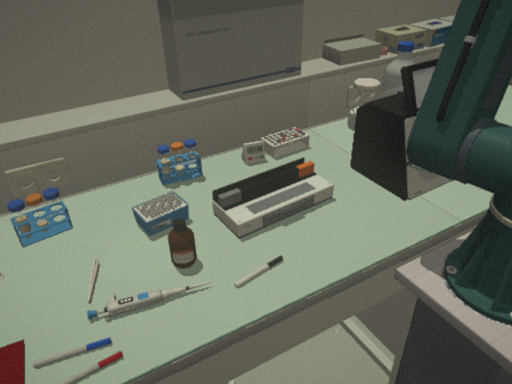

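View pics/top0.png

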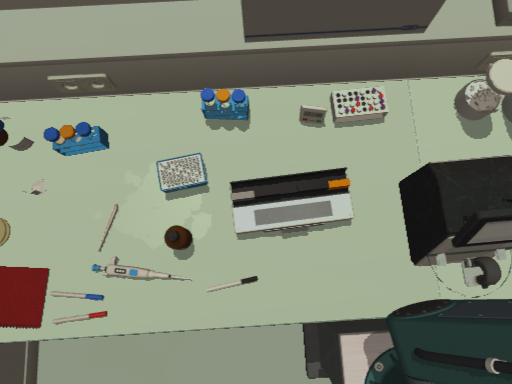

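The scene view shows the orange block at about (306,170), the ridge running left to the grey block at (230,197), and the guard plate behind it. The top view shows orange at (339,184) and grey at (243,195). Next I'll measure them in 3D.

```bash
cat > h.py <<'E'
import numpy as np,cv2
def cloud(c):
    z=c["range_z"];K=c["intrinsics"];v,u=np.indices(z.shape)
    P=np.stack([(u-K[0,2])*z/K[0,0],(v-K[1,2])*z/K[1,1],z],-1)
    return (P-c["t"])@c["R"], z>0
E
python3 - <<'E'
from h import *
for n in("scene","top"):
    c=np.load(n+"0.npz"); W,ok=cloud(c); im=c["image"].astype(int)
    hsv=cv2.cvtColor(c["image"],cv2.COLOR_BGR2HSV)
    print(n,"cam",-c["R"].T@c["t"],c["intrinsics"][0,0])
    o=(hsv[...,0]<15)&(hsv[...,1]>170)&(hsv[...,2]>120)&ok
    nlab,lab,st,ce=cv2.connectedComponentsWithStats(o.astype(np.uint8))
    for i in range(1,nlab):
        if st[i,4]>20:
            p=W[lab==i]; print(ce[i],st[i,4],np.round(np.median(p,0),4),np.round(p.min(0),3),np.round(p.max(0),3))
            t=p[(p[:,2]>.068)&(p[:,2]<.085)]; print(" top",len(t),t.mean(0) if len(t) else 0, t[:,2].std() if len(t) else 0)
c=np.load("top0.npz");W,ok=cloud(c)
# deck: z 40..50 near the dock
b=np.zeros(ok.shape,bool); b[160:245,215:365]=1
d=b&ok&(W[...,2]>.038)&(W[...,2]<.052); p=W[d]
r=cv2.minAreaRect((p[:,:2]*1000).astype(np.float32)); print("deck",len(p),p[:,2].mean(),r)
a=b&ok&(W[...,2]>.03); p=W[a]; print("all",cv2.minAreaRect((p[:,:2]*1000).astype(np.float32)))
big=cv2.resize(c["image"][165:245,220:365],None,fx=5,fy=5,interpolation=cv2.INTER_CUBIC);cv2.imwrite("pics/topzoom.png",big)
c=np.load("scene0.npz")
big=cv2.resize(c["image"][150:235,205:345],None,fx=5,fy=5,interpolation=cv2.INTER_CUBIC);cv2.imwrite("pics/scenezoom.png",big)
E
```

```text
scene cam [-0.3119105   0.77501695  0.67572629] 430.4223451205941
[176.         144.52941176] 34 [0.7656 0.4226 0.1134] [0.755 0.408 0.112] [0.78  0.434 0.115]
 top 0 0 0
[304.21818182 164.98181818] 55 [0.5257 0.1426 0.0771] [0.518 0.115 0.073] [0.538 0.163 0.081]
 top 55 [0.52556738 0.14118489 0.07706557] 0.0013630605687198255
[ 33.52 196.48] 25 [0.692  0.8137 0.114 ] [0.685 0.801 0.111] [0.703 0.824 0.116]
 top 0 0 0
top cam [0.33281088 0.33917253 1.01079243] 377.2834059431889
[ 97.72580645 314.25806452] 62 [0.2403 0.7656 0.0117] [0.235 0.748 0.007] [0.245 0.789 0.016]
 top 0 0 0
deck 4814 0.04611093416212336 ((489.72064208984375, 260.88580322265625), (135.12835693359375, 310.1860656738281), 3.79868221282959)
all ((488.573974609375, 260.7262268066406), (143.09303283691406, 310.40618896484375), 4.002438545227051)
```

View pics/topzoom.png

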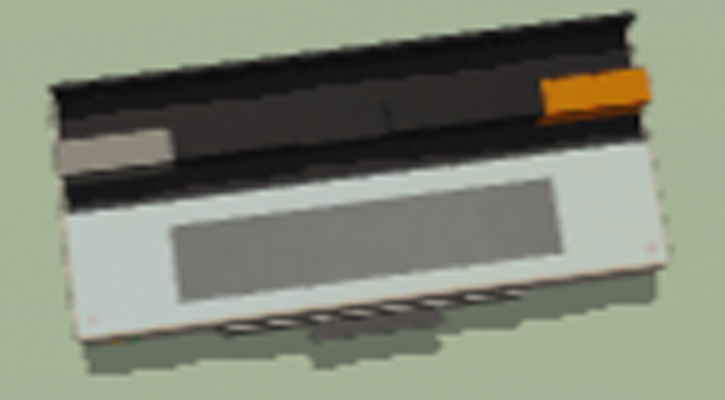

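View pics/scenezoom.png

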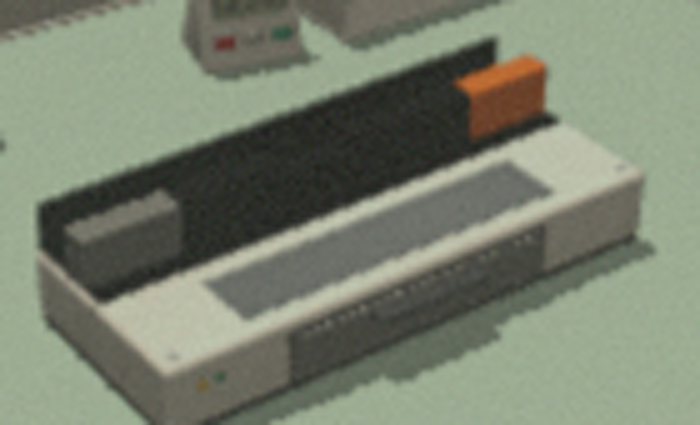

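```bash
python3 - <<'E'
from h import *
c=np.load("top0.npz");W,ok=cloud(c);hsv=cv2.cvtColor(c["image"],cv2.COLOR_BGR2HSV)
sub=np.zeros(ok.shape,bool);sub[165:245,220:365]=1
top=sub&ok&(W[...,2]>.071)&(W[...,2]<.081)
sat=hsv[...,1].astype(int);val=hsv[...,2].astype(int)
o=top&(hsv[...,0]<20)&(sat>170)&(val>150)
g=top&(sat<90)&(val>90)
# keep each as largest cluster
for nme,m in(("orange",o),("grey",g)):
    n,l,s,ce=cv2.connectedComponentsWithStats(m.astype(np.uint8)); i=1+np.argmax(s[1:,4]); m=l==i
    p=W[m]; r=cv2.minAreaRect((p[:,:2]*1000).astype(np.float32)); print(nme,len(p),ce[i],p.mean(0),r)
    if nme=="orange": co=p.mean(0)
    else: cg=p.mean(0)
d=(cg-co)[:2]; print("dist",np.linalg.norm(d),"yaw of y axis from world y (deg)",np.degrees(np.arctan2(-d[0],d[1])))
e=d/np.linalg.norm(d); nx=np.array([e[1],-e[0]])
p=W[sub&ok]; q=p[:,:2]-co[:2]; s=q@e*1000-124.5; x=q@nx*1000+30
ys=np.arange(-155,156,5)
for y in ys:
    row=[]
    for xx in(8,14,20,26,30,34,40,46,55,62,67):
        k=(abs(s-y)<3)&(abs(x-xx)<2.5); row.append(f"{np.median(p[k,2])*1000:4.0f}" if k.any() else "  --")
    print(y,*row)
E
```

```text
orange 130 [338.77692308 182.74615385] [0.5289192  0.13816455 0.07582446] ((529.0883178710938, 138.262939453125), (17.3405818939209, 51.43621063232422), 4.236965656280518)
grey 158 [242.         194.94936709] [0.51226651 0.38503508 0.07567895] ((512.322998046875, 384.5704040527344), (17.453937530517578, 59.589115142822266), 4.898587226867676)
dist 0.24743154155815886 yaw of y axis from world y (deg) 3.8590501794261676
-155   44   --   47   --   --   --   --   46   --   43   44
-150   49   46   49   75   76   76   --   47   46   44   66
-145   46   46   52   75   76   76   74   49   45   45   70
-140   46   47   56   75   76   75   77   45   46   46   70
-135   47   45   46   77   77   76   76   46   47   47   68
-130   47   45   58   76   76   76   77   44   46   47   65
-125   47   46   53   75   75   75   --   47   46   47   64
-120   46   46   65   77   76   76   77   47   46   46   61
-115   45   46   51   76   75   75   73   46   47   46   66
-110   47   46   57   77   76   75   76   47   47   45   67
-105   46   45   56   77   75   77   70   48   47   45   65
-100   46   48   5
[... 2327 characters left out ...]
7   46   53   76   76   76   --   47   47   46   68
105   46   48   56   75   77   76   75   46   47   47   61
110   47   47   52   76   76   76   77   48   46   46   62
115   47   46   54   75   75   75   --   47   46   47   66
120   46   46   57   77   75   77   75   47   45   47   67
125   44   47   56   76   77   76   76   46   46   47   61
130   47   47   57   77   75   75   75   48   45   46   62
135   48   47   61   76   76   76   75   45   47   46   66
140   47   46   62   77   75   76   73   47   47   47   68
145   45   47   64   75   76   76   75   47   47   47   69
150   46   47   52   75   73   77   77   46   47   46   72
155   44   46   46   45   --   --   44   44   44   45   44
```

The depth profile puts the notch at dock y of about -17 to +28, so its centre is near +6. The rest matches the given geometry: block spacing is 247 mm and the tops are at about 75 to 76 mm. I'll plan the transit with the fingers closed, crossing the instrument high up.

```bash
cat >> h.py <<'E'
from scipy.spatial.transform import Rotation as Rn
co=np.array([0.5290,0.1382]); th=np.radians(3.86)
ey=np.array([-np.sin(th),np.cos(th)]); ex=np.array([np.cos(th),np.sin(th)])
def pt(y,z,x=30): # dock mm -> world m
    a=co+ex*(x-30)/1000+ey*(y+124.5)/1000
    return [a[0],a[1],z/1000]
def quat(sign): # tool z down, tool x along sign*ex
    X=np.array([*(sign*ex),0]);Z=np.array([0,0,-1.]);Y=np.cross(Z,X)
    return Rn.from_matrix(np.stack([X,Y,Z],1)).as_quat()
E
python3 - <<'E'
from bench import *
from h import *
p=current_position();q=current_orientation()
print("up",inverse_kinematics([p[0],p[1],.46],q))
for s in(1,-1):
    for P in(pt(-124.5,460),pt(-124.5,75),pt(30,60)): print(s,np.round(P,3),inverse_kinematics(P,quat(s)))
c=np.load("top0.npz");W,ok=cloud(c)
m=ok&(W[...,0]>.2)&(W[...,0]<.6)&(W[...,1]<-.04)&(W[...,1]>-.32); print("instr max z",W[m][:,2].max())
E
```

```text
up [-1.36913327e+00  2.45178811e-01  1.04333431e+00 -1.03416396e-05
  1.85312585e+00 -1.15109901e-01]
1 [0.529 0.138 0.46 ] [ 1.29184018e-01  1.55293853e-01  1.15760858e+00 -4.44089210e-16
  1.82869022e+00  6.18143093e-02]
1 [0.529 0.138 0.075] [ 1.29184018e-01  4.18068968e-01  1.75338346e+00 -4.44089210e-16
  9.70140226e-01  6.18143093e-02]
1 [0.519 0.292 0.06 ] [ 3.97327907e-01  4.95357308e-01  1.65652476e+00 -4.44089210e-16
  9.89710584e-01  3.29958198e-01]
-1 [0.529 0.138 0.46 ] None
-1 [0.529 0.138 0.075] None
-1 [0.519 0.292 0.06 ] [ 3.97327907e-01  4.95357308e-01  1.65652476e+00 -4.44089210e-16
  9.89710584e-01 -2.81163446e+00]
instr max z 0.40099244373544346
```

```bash
python3 - <<'E'
from bench import *
from h import *
move_gripper(0.0)
p=current_position();q=current_orientation()
servo_line([p[0],p[1],.475],rate=0.2)
print(current_clock(),current_position())
move_ptp(pt(-124.5,475),quat(1))
print(current_clock(),current_position(),current_force())
move_ptp(pt(-124.5,130),quat(1)); sleep(.3)
print(current_clock(),current_position(),current_force(),current_finger_gap())
c=capture("scene"); cv2.imwrite("pics/s1.png",cv2.resize(c["image"][60:260,180:400],None,fx=3,fy=3))
c=capture("top"); cv2.imwrite("pics/t1.png",cv2.resize(c["image"][120:260,200:400],None,fx=4,fy=4))
E
```

```text
3.7083 [ 0.18682953 -0.56969246  0.47388092]
6.4833 [0.52924987 0.13749313 0.47491554] [ 0.04000256 -0.31785684 -0.16230374]
8.0833 [0.52966554 0.13831393 0.13071655] [-0.01694728  0.28083521  0.64208674] 0.0005114843235482013
```

View pics/s1.png

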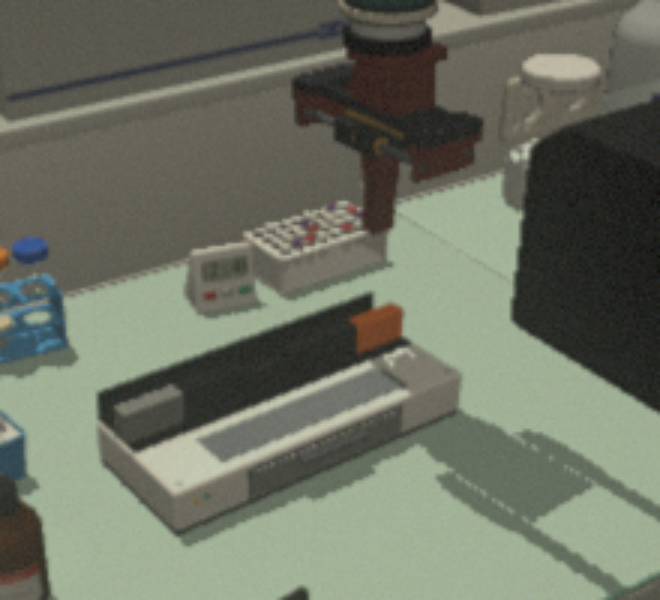

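View pics/t1.png

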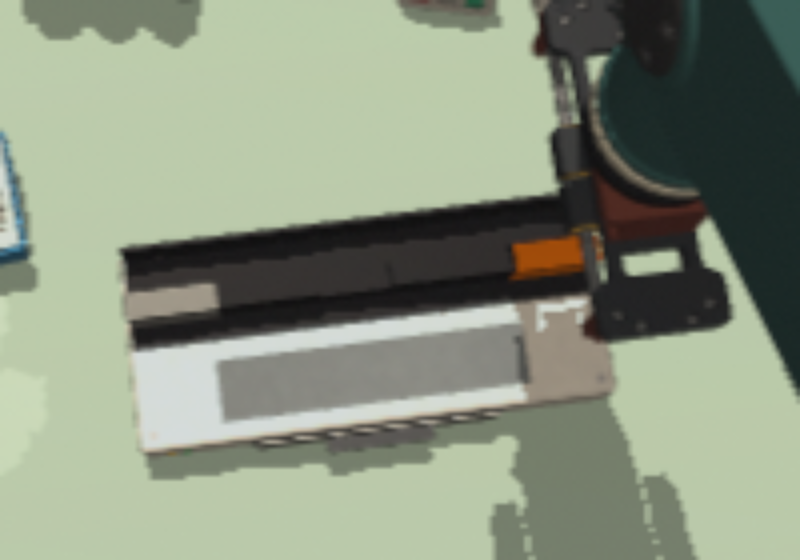

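The closed fingers hang just above the orange block in both views: at (375,230) in the scene crop and about (590,250) in the top crop. The body is clear of everything, so I'll touch down.

```bash
python3 - <<'E'
from bench import *
from h import *
servo_line(pt(-124.5,85),quat(1),rate=.06); sleep(.2)
f=[current_force() for _ in range(3)];print("free",np.round(f,2),current_position())
r=servo_line(pt(-124.5,70),quat(1),rate=.01,contact_N=2.0)
print(r,current_clock(),current_position(),current_force()); sleep(.2)
print(current_clock(),np.round(current_position(),5),np.round([current_force() for _ in range(3)],2))
E
```

```text
free [[ 0.76 -0.37 -0.22]
 [ 0.76 -0.37 -0.22]
 [ 0.76 -0.37 -0.22]] [0.52936403 0.13824846 0.08543084]
False 10.9333 [0.5290871  0.13821306 0.07006714] [-1.22196313 -0.01313107 -0.31310256]
11.1333 [0.52903 0.13821 0.07003] [[-0.43 -0.04  0.43]
 [-0.43 -0.04  0.43]
 [-0.43 -0.04  0.43]]
```

There was no contact, even at z = 70 mm, where the block top should be at 75. I'll look before going any further.

```bash
python3 - <<'E'
from bench import *
from h import *
c=capture("scene"); np.savez("s2.npz",**c); cv2.imwrite("pics/s2.png",cv2.resize(c["image"][110:210,250:380],None,fx=6,fy=6,interpolation=cv2.INTER_CUBIC))
c=capture("top"); np.savez("t2.npz",**c);cv2.imwrite("pics/t2.png",cv2.resize(c["image"][140:230,290:400],None,fx=6,fy=6,interpolation=cv2.INTER_CUBIC))
for n in "st":
    c=np.load(n+"2.npz")
    p=c["R"]@np.array(pt(-124.5,70))+c["t"]; u=c["intrinsics"]@p; print(n,u[:2]/u[2])
E
```

```text
s [304.2782557  166.36638128]
t [338.32300326 183.20826184]
```

View pics/s2.png

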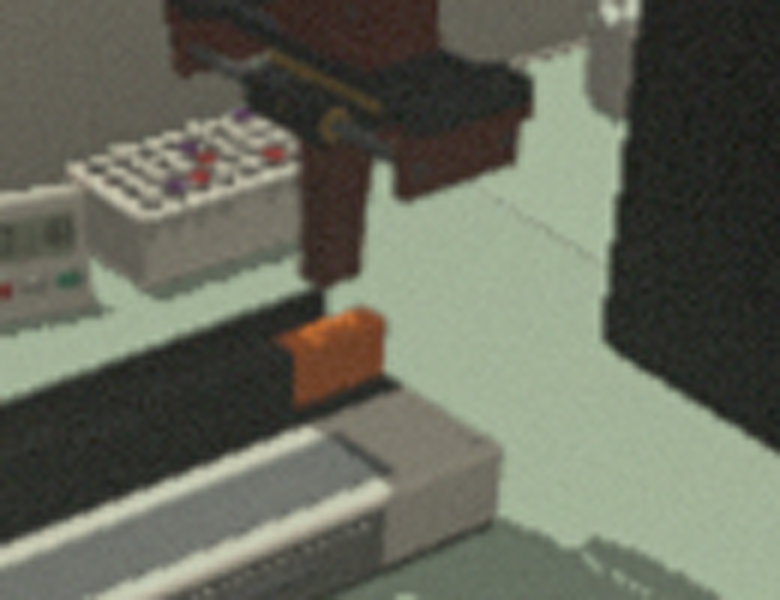

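View pics/t2.png

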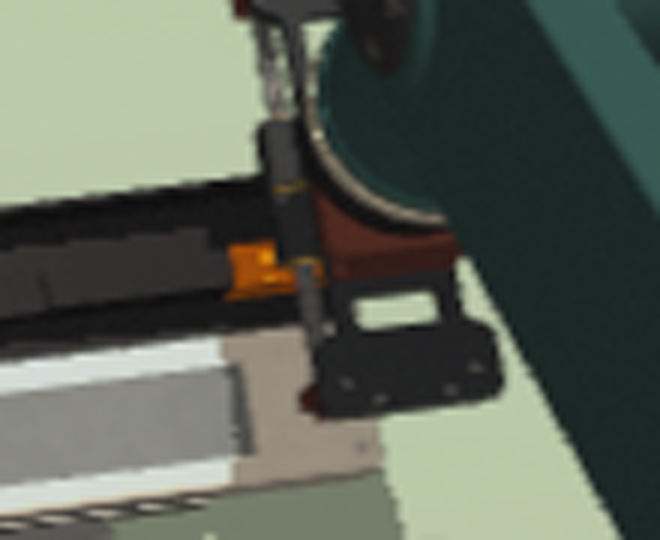

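The scene crop shows the tip at about (330,285), still above the block top at about (330,325). I'll measure the tip itself in 3D.

```bash
python3 - <<'E'
from h import *
c=np.load("s2.npz");W,ok=cloud(c);im=c["image"]
for v in range(144,174):
    print(v,[ (u,*np.round(W[v,u]*1000).astype(int)) if ok[v,u] else (u,) for u in (300,303,306,309)])
E
```

```text
144 [(300, np.int64(537), np.int64(151), np.int64(140)), (303, np.int64(526), np.int64(148), np.int64(144)), (306, np.int64(517), np.int64(145), np.int64(147)), (309, np.int64(519), np.int64(133), np.int64(143))]
145 [(300, np.int64(536), np.int64(151), np.int64(137)), (303, np.int64(522), np.int64(151), np.int64(143)), (306, np.int64(519), np.int64(144), np.int64(143)), (309, np.int64(523), np.int64(130), np.int64(137))]
146 [(300, np.int64(537), np.int64(150), np.int64(134)), (303, np.int64(529), np.int64(146), np.int64(136)), (306, np.int64(520), np.int64(143), np.int64(139)), (309, np.int64(522), np.int64(131), np.int64(135))]
147 [(300, np.int64(538), np.int64(150), np.int64(130)), (303, np.int64(522), np.int64(151), np.int64(137)), (306, np.int64(521), np.int64(142), np.int64(135)), (309, np.int64(520), np.int64(132), np.int64(133))]
148 [(300, np.int64(538), np.int64(149), np.int64(127)), (303, np.int64(523), np.int64(150), np.int64(134)), (306, np.int64(520), np.int64(142), np.int64(133)), (309, np.int64(522), np.int64(131), np.int64(129))]
149 [(300, np.int64(537), np.int64(
[... 4500 characters left out ...]
4(136), np.int64(60)), (309, np.int64(523), np.int64(126), np.int64(57))]
171 [(300, np.int64(518), np.int64(160), np.int64(67)), (303, np.int64(521), np.int64(148), np.int64(62)), (306, np.int64(520), np.int64(138), np.int64(60)), (309, np.int64(523), np.int64(125), np.int64(54))]
172 [(300, np.int64(518), np.int64(160), np.int64(64)), (303, np.int64(524), np.int64(146), np.int64(57)), (306, np.int64(520), np.int64(138), np.int64(56)), (309, np.int64(523), np.int64(125), np.int64(50))]
173 [(300, np.int64(520), np.int64(159), np.int64(59)), (303, np.int64(520), np.int64(148), np.int64(56)), (306, np.int64(520), np.int64(138), np.int64(53)), (309, np.int64(524), np.int64(124), np.int64(46))]
```

The tip measures about z = 105 mm in the picture, 30 mm or more above the reported TCP of 70. In x and y it's right over the block (x 523–537, y 127–150). So the reported TCP height is off from the real tips, and I'll trust the picture and touch: keep descending slowly with contact detection. Contact should come at a reported z of about 40 to 45.

```bash
python3 - <<'E'
from bench import *
from h import *
r=servo_line(pt(-124.5,50),quat(1),rate=.02,contact_N=2.0)
print(r,current_clock(),current_position(),current_force())
if not r:
  r=servo_line(pt(-124.5,33),quat(1),rate=.01,contact_N=2.0)
  print(r,current_clock(),current_position(),current_force())
sleep(.2)
print(current_clock(),np.round(current_position(),5),np.round(current_force(),2))
c=capture("scene"); cv2.imwrite("pics/s3.png",cv2.resize(c["image"][110:210,250:380],None,fx=6,fy=6,interpolation=cv2.INTER_CUBIC))
E
```

```text
False 12.3833 [0.52914582 0.13819382 0.05013452] [ 0.53254311 -0.65765551 -0.52415186]
True 13.175 [0.52900207 0.13821524 0.04436482] [-0.05536189 -0.33780147  4.92829474]
13.375 [0.52898 0.13822 0.04437] [-0.14  0.1   5.52]
```

View pics/s3.png

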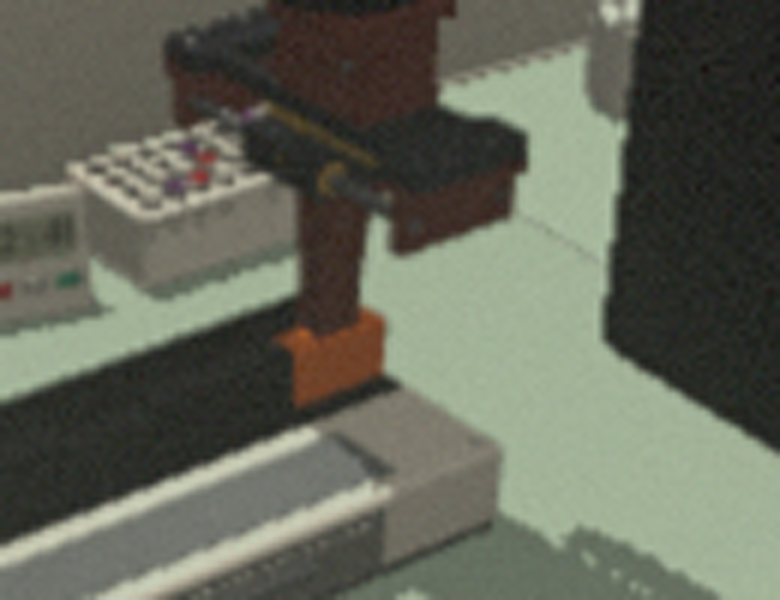

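The tips rest on the orange block top at (330,330) in the crop, with 5.5 N and a reported z of 44.4, so the reported z is about 30.6 mm low. Now I'll slide along the rim under light force control.

```bash
python3 - <<'E'
from bench import *
from h import *
q=quat(1); z=current_position()[2]*1000; y=-124.5
z0=z; found=False
while y<3 and current_clock()<40:
    y+=6
    servo_line(pt(y,z),q,rate=.03)
    f=current_force()[2]; n=0
    while not 1.5<f<6 and n<8:
        z+= -0.25 if f<=1.5 else 0.2
        servo_line(pt(y,z),q,rate=.01); sleep(.05); f=current_force()[2]; n+=1
        if z<z0-2.2: found=True;break
    p=current_position(); F=current_force()
    print(y,round(z,2),np.round(p[2]*1000,2),np.round(F,2),n,round(current_clock(),2))
    if found: break
E
```

```text
-118.5 44.38 44.41 [0.29 1.73 2.83] 0 13.78
-112.5 44.38 44.42 [0.24 0.08 3.47] 0 14.12
-106.5 44.38 44.4 [-0.2   0.11  2.8 ] 0 14.47
-100.5 44.38 44.37 [-0.06 -0.27  3.41] 0 14.82
-94.5 44.38 44.42 [-0.35  0.28  2.78] 0 15.18
-88.5 44.38 44.38 [ 0.02 -1.11  3.88] 0 15.53
-82.5 44.38 44.39 [-1.07 -0.12  3.31] 0 15.88
-76.5 44.38 44.38 [-0.13 -0.22  3.84] 0 16.23
-70.5 44.38 44.39 [-0.17  0.06  4.04] 0 16.57
-64.5 44.38 44.38 [ 0.28 -1.18  3.35] 0 16.93
-58.5 44.38 44.38 [-0.48 -0.33  3.92] 0 17.27
-52.5 44.38 44.4 [-0.45  0.07  4.51] 0 17.62
-46.5 44.38 44.39 [ 0.24 -1.3   3.91] 0 17.98
-40.5 44.38 44.36 [ 0.37 -0.33  3.85] 0 18.32
-34.5 44.38 44.36 [ 0.35 -0.45  3.1 ] 0 18.68
-28.5 44.38 44.22 [0.81 1.38 2.53] 0 19.02
-22.5 44.13 44.19 [-0.23  1.6   2.81] 1 19.68
-16.5 44.13 44.18 [-0.38 -0.98  2.54] 0 20.02
-10.5 44.13 44.1 [-0.12  0.59  1.61] 0 20.38
-4.5 42.13 42.12 [ 0.65 -0.46  0.39] 8 23.12
```

The support vanished between y = -10 and -4.5, which matches the depth profile. I'll centre over the key at y of about +6 and press.

```bash
python3 - <<'E'
from bench import *
from h import *
q=quat(1)
servo_line(pt(6,42.1),q,rate=.03,contact_N=4); sleep(.1)
print(current_clock(),np.round(current_position(),4),np.round(current_force(),2))
r=servo_line(pt(6,33),q,rate=.015,contact_N=2.5); print("key",r,np.round(current_position(),5),np.round(current_force(),2))
r=servo_line(pt(6,25),q,rate=.012,contact_N=18); print("stop",r,np.round(current_position(),5),np.round(current_force(),2))
sleep(.3); print(current_clock(),np.round(current_position(),5),np.round(current_force(),2))
c=capture("top"); cv2.imwrite("pics/t4.png",cv2.resize(c["image"][150:260,210:370],None,fx=5,fy=5,interpolation=cv2.INTER_CUBIC))
E
```

```text
23.725 [0.5202 0.2684 0.0421] [ 0.29 -0.04  0.53]
key True [0.52015 0.26829 0.03535] [0.25 0.22 1.4 ]
stop True [0.52012 0.2683  0.02839] [-0.91 -0.73  6.35]
25.1333 [0.5201  0.26827 0.02837] [-0.13 -0.25  5.59]
```

View pics/t4.png

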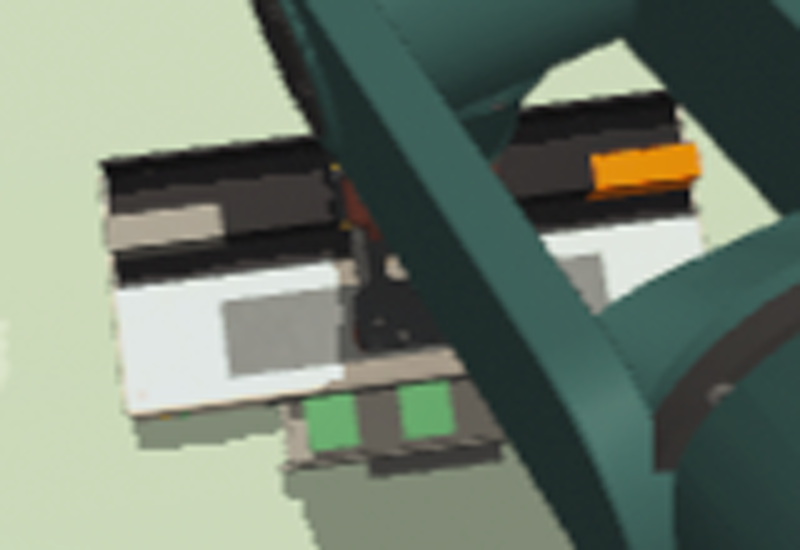

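The tips stopped at a reported z of 28.4, exactly the expected home position. The drawer now stands out at about (400,420) in the crop. I'll retreat upward and check.

```bash
python3 - <<'E'
from bench import *
from h import *
q=quat(1)
servo_line(pt(6,60),q,rate=.05); servo_line(pt(6,300),q,rate=.15); sleep(.5)
print(current_clock(),np.round(current_position(),4),np.round(current_force(),2))
for n in("top","scene"):
    c=capture(n); np.savez(n+"5.npz",**c)
    cv2.imwrite(f"pics/{n}5.png",c["image"])
c=np.load("top5.npz");W,ok=cloud(c);p=W[ok];d=p[:,:2]-co
s=d@ey*1000-124.5;x=d@ex*1000+30
for y in range(-60,50,10):
    k=(abs(s-y)<4)&(abs(x-30)<5); print(y,k.sum(),np.round(np.median(p[k,2])*1000,1) if k.any() else "")
k=(abs(s)<60)&(x<-55)&(x>-120)&(p[:,2]>.02)&(p[:,2]<.05); print("drawer front x",x[k].min() if k.any() else None)
E
```

```text
28.2167 [0.5202 0.2684 0.3   ] [ 0.23 -0.95 -0.75]
-60 0 
-50 49 760.2
-40 171 755.5
-30 133 753.7
-20 133 754.4
-10 128 754.9
0 125 755.3
10 135 755.4
20 127 755.2
30 122 754.9
40 136 754.2
drawer front x -105.74122585052905
```

View pics/top5.png

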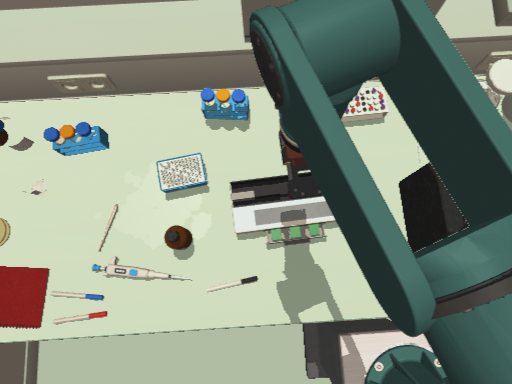

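View pics/scene5.png

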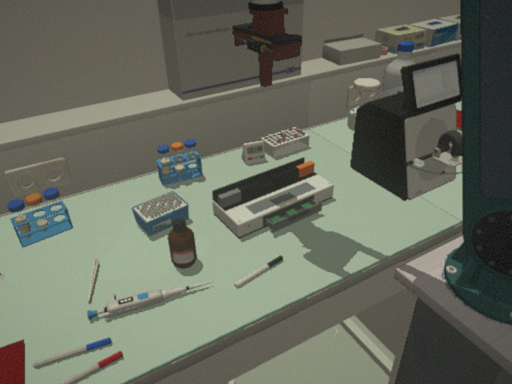

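The scene view shows the drawer out with its green cassettes at (293,213), the gripper high and clear, and the bystanders in their original pixels. The arm blocks the top camera's view of the key, so its depth reading there is no use.

```bash
python3 - <<'E'
from bench import *
close_job(); print(current_clock())
E
```

```text
the job is handed in; nothing more can be done
the job is handed in; nothing more can be done
```

The key is pressed home and the drawer came out by itself. I handed the job in at about 28 s of the 61 s, with the gripper raised well clear of the dock; no verdict is reported.

- **Feeling along:** with the fingers closed, I touched the orange block at about 5 N. I then slid along the black rim at about 2.5 to 4.5 N until the support vanished near dock y = -7 mm. The depth picture had put the notch at about -17 to +28 mm, which agrees.
- **Pressing:** I centred on the key at y = +6 mm and pressed it about 8 mm to the hard stop. The tip ended 16 mm below the block top, as it should when home.
- **Last checks:** the pictures show the drawer out, its front about 45 mm ahead of the dock face including the handle. By eye, the other things on the bench had not moved. The force on the tool was back within noise of zero.
- **Disagreement:** the real fingertips were about 31 mm higher than the reported TCP height. The first descent therefore stopped in the air, and from then on I used the height found by touch.
- **Not confirmed:** the arm hid the key from the top camera at the end. The key being home rests on the tip height reached and on the drawer being out.

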